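Square up a row of jars on the packing board

TASK

First slide the blue T-square so that its blue stock sits flush along the near edge of the pale green packing board and the jar-side edge of its steel blade lies on the board's red line, with the jars still clear of it. Then bring the three blue-lidded jars on the board up against that blade edge, side by side and upright, so they stand in one straight row, with the square still flush and on the line. Leave the tin, the bowl and the stack of lids alone.

Things in the scene. Friction and masses are not known exactly. Their poses are not given: they have to be found in the camera images.
- board: Fixed pale green plastic packing board on the table, 240 (its x) x 340 (its y) x 16 mm thick. Origin: centre of the underside; z up; its near edge (facing the robot) is the plane x = -120 mm in its frame. A 4 mm wide red line runs across it along x at y = -30 mm.
- line (a point): Near end of the red line's centre line: on the board's near edge, on its top face (16 mm above the table).
- square: Loose T-square, 0.7-1 kg. Blue stock 24 (x) x 160 (y) x 34 mm tall, standing on the table before the board's near edge; steel blade on the stock's middle, x = 12 to 212, y = -15 to 15, z = 16 to 28 mm, already lying over the board (no lift needed). Origin: centre of the stock's underside; x along the blade, away from the robot. In place, it is at x = -132, y = -45 mm in the board's frame.
- face_l (a point): On the stock's board-facing face (x = 12 mm in the square's frame), 75 mm to +y, 8 mm above the table.
- face_r (a point): On the stock's board-facing face, 75 mm to -y, 8 mm above the table.
- jar_a: Closed glass jar with dark filling and blue lid, one of three standing on the board on the +y side of the red line; upright cylinder 48 mm diameter, 34 mm tall, about 0.13 kg. Origin: centre of the underside (16 mm above the table); z up. Against the blade its axis is 39 mm to +y of the square's origin. Nearest the robot.
- jar_b: Closed glass jar with dark filling and blue lid, one of three standing on the board on the +y side of the red line; upright cylinder 48 mm diameter, 34 mm tall, about 0.13 kg. Origin: centre of the underside (16 mm above the table); z up. Against the blade its axis is 39 mm to +y of the square's origin. The middle one.
- jar_c: Closed glass jar with dark filling and blue lid, one of three standing on the board on the +y side of the red line; upright cylinder 48 mm diameter, 34 mm tall, about 0.13 kg. Origin: centre of the underside (16 mm above the table); z up. Against the blade its axis is 39 mm to +y of the square's origin. Farthest from the robot.
- tin: Bystander: blue and gold tin, 101 mm diameter, 60 mm tall, on the table beside the board. Origin: centre of the underside.
- bowl: Bystander: steel bowl, 100 mm rim diameter, 45 mm tall, on the table beside the board. Origin: centre of the underside.
- lids: Bystander: stack of five spare lids, 54 mm diameter, 45 mm tall, on the table beside the board. Origin: centre of the underside.

How it is judged:
By the outcome, as a careful person would: the job done as asked, in the order asked, and still so for the second after the job is handed in, with the robot touching nothing.
It also fails if it takes over 72 s, if anything falls off the work surface, if the arm or the gripper's body presses on something with over 40 N, if the wrist force passes 120 N, or if a joint passes its speed limit or range.

ROBOT

A 7-joint arm with a two-finger parallel gripper is mounted at the origin on the work surface. World frame = base frame: x ahead of the robot, y to its left, z up, the work surface at z = 0. Lengths are in m, angles in rad, forces in N, time in s.
With the tool pointing down it reaches from about 0.4 to 0.85 m from the base axis. Payload 4.4 kg.
Tool frame: the origin (TCP) lies midway between the tips of the shut fingers; the grasp point (between the pads) lies 19 mm behind it; z points along the fingers, x is the direction in which the jaws open and shut, and the axes are right-handed (so a half turn about z gives the same grasp; the last joint's range is limited). The gripper opens to 94 mm and grips with 3 to 60 N. Pads are 16 mm wide; open, the fingers measure 119 mm over their backs; the gripper's body (75 mm by 177 mm) begins 78 mm behind the grasp point.
Start: joints at [-0.066, 0.628, 0.038, 1.517, -0.027, 0.996, -0.02], TCP at [0.65, 0, 0.205] pointing down, gripper open.
Joint ranges: [-3.06, 3.06], [-0.37, 2.12], [-1.25, 1.32], [0.18, 2.47], [-1.1, 4.24], [0.23, 1.98], [-2.94, 2.94]. Speed limits (rad/s): [2.57, 2.57, 3.14, 3.14, 3.14, 3.14, 3.14].

INTERFACE

Orientations are given as [roll, pitch, yaw] about the fixed x, y, z axes, in that order (R = Rz(yaw) Ry(pitch) Rx(roll)).
In Python, from plant import sense, eyes, ticket gives the robot as it stands.
- The arm moves only by the tool jog_arm, never from a script. Its argument "plan" is a list of rows, each an object with "jaw": the gripper command: -1 is shut, 1 is fully open, values between are in proportion; "xyz": the shift along the world's x, y, z in mm, a list of three; "turn": the turn about the world's z in rad. A call has 1 to 20 rows; each row is the pose to reach, as a shift and turn from the pose commanded when the call began; what a row does not reach only later rows make up. A row lasts 1/12 s, in which the tool goes at most 41.7 mm and 7.16 degrees, less where a joint would pass 70% of its speed; a pose out of reach is approached as far as the arm can. A call with a gripper value outside its range is refused whole. The fingers move at their own pace and stop on an object; "force" is the grip in N (left out, the last holds). Time passes only in rows, so rows that repeat a pose let the fingers close. It gives the time, the measured TCP pose, the force and the opening at its end, in the units of the state.
- sense(): the state, without advancing time (a new reading comes with each control period).
- eyes.grab_frame(name): name is "scene" or "side" or "wrist"; returns a dict with "img" (420x560x3 uint8, red, green, blue), "range_z" (420x560 float32, m along the optical axis (not along the pixel's ray), 0 where there is no reading), "vertical_fov" (degrees; the focal length in pixels is half the picture's height over the tangent of half this angle, whatever the lens; pixels are square), "cx", "cy" (the principal point, pixels), "k1" (the pictures are not rectified: a ray, as slopes to the right and down, at radius r is drawn at 1 + k1 r^2 times it, then the intrinsics apply), "R" (3x3) and "t" (3): a world point X has camera coordinates R X + t. Camera axes: x right, y down, z forward; pixel columns grow to the right and rows downward; lengths in m; the calibration is good to about 2 mm. A picture is of the moment at which its call begins.
- ticket.job_done(): hands the job in, once; it reports no verdict.
The state is a dict: "t": time; "joint_positions": joint angles; "qd": joint speeds; "joint_efforts": joint torques, N m; "position": TCP position; "orientation": TCP orientation; "wrist_force": force on the tool from outside, world axes, zero at the start; "wrist_torque": the same for the moment, N m; "opening": finger opening in m.
Only numpy, scipy, OpenCV 4.12 (cv2) and the standard library are available. Lean on these libraries where they do the work, as an engineer would, in place of code of your own. Each camera call takes 0.05 s, during which the arm holds its last target. There are 200 camera calls.

## Working session

There is one attempt and no reset: what is moved stays moved. The work goes in short steps, Python scripts to look and compute and a tool call to move; the robot and the scene stay as the last step left them, time stands still between calls to the robot, and variables do not carry over. Pictures are saved under pics/ and viewed, about 8 in all and at most 12, crops included, and the job is handed in when it is done.

Besides the shell and the picture viewer there is one more tool, called after "Request:" as name(argument=value, ...) on one line, values as JSON. jog_arm: Moves the arm, as the interface text tells. Its arguments: {"type":"object","properties":{"plan":{"type":"array","items":{"type":"object","properties":{"jaw":{"type":"number"},"xyz":{"type":"array","items":{"type":"number"}},"turn":{"type":"number"}}}},"force":{"type":"number"}},"required":["plan"]}

```bash
mkdir -p pics
cat > h.py <<'E'
import numpy as np, cv2
from plant import sense, eyes, ticket
def grab(n, save=None):
    f=eyes.grab_frame(n)
    if save: cv2.imwrite(f'pics/{save}.png', f['img'][:,:,::-1])
    return f
def cast(f,uv,z):
    """pixels Nx2 -> world points on plane z"""
    F=210/np.tan(np.radians(f['vertical_fov'])/2)
    K=np.array([[F,0,f['cx']],[0,F,f['cy']],[0,0,1]])
    s=cv2.undistortPoints(np.float64(uv).reshape(-1,1,2),K,np.array([f['k1'],0,0,0.]))[:,0]
    R=np.array(f['R']);t=np.array(f['t']);C=-R.T@t
    d=np.c_[s,np.ones(len(s))]@R
    return C+d*((z-C[2])/d[:,2])[:,None]
def proj(f,X):
    F=210/np.tan(np.radians(f['vertical_fov'])/2)
    K=np.array([[F,0,f['cx']],[0,F,f['cy']],[0,0,1]])
    return cv2.projectPoints(np.float64(X).reshape(-1,1,3),cv2.Rodrigues(np.array(f['R']))[0],np.array(f['t']),K,np.array([f['k1'],0,0,0.]))[0][:,0]
E
python3 - <<'E'
from h import *
s=sense();print(s['position'],s['orientation'],s['opening'])
ims=[]
for n in ('scene','side','wrist'):
    f=grab(n,n+'0');print(n,f['vertical_fov'],-np.array(f['R']).T@f['t'],f['k1']); ims.append(f)
E
```

```text
[ 6.49338681e-01 -1.25181067e-06  2.04590607e-01] [3.14153934e+00 1.82886200e-03 2.33385954e-05] 0.09384042384655929
scene 46.08610198086534 [ 1.22916736 -0.62611907  0.89414734] 0.046771602343141684
side 43.120884291913434 [ 0.37992269 -1.1936878   0.77797025] -0.06441422085926521
wrist 67.00757518994361 [0.64865519 0.08369215 0.38393127] -0.03790856173634592
```

View pics/scene0.png

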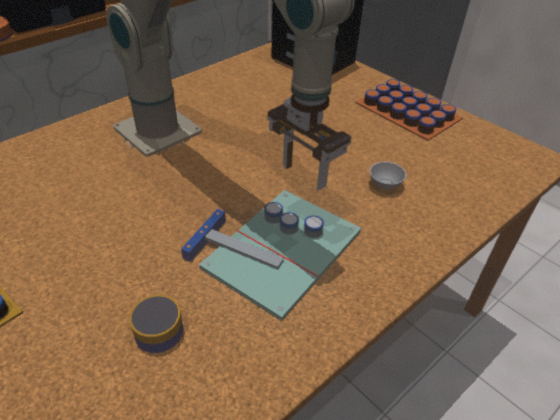

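View pics/wrist0.png

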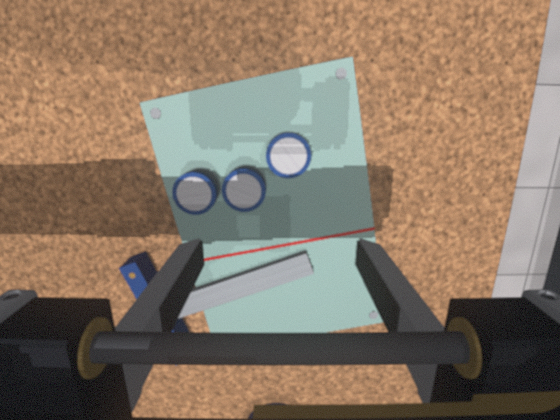

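The wrist view shows the board with the red line from about (203,260) to (375,229). The jar lids are at (195,193), (244,190) and (289,155). The blade runs to a tip near (310,262), and the stock is at the lower left near (145,280). In the scene view the stock runs from (187,250) to (222,215).

View pics/side0.png

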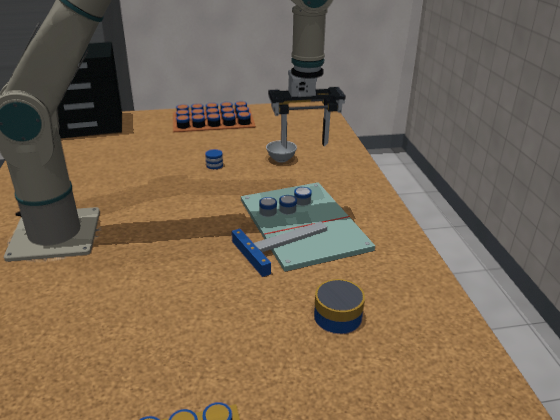

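```bash
cat >> h.py <<'E'
def hsv(f): return cv2.cvtColor(f['img'],cv2.COLOR_RGB2HSV)
def big(m):
    c,_=cv2.findContours(m.astype(np.uint8),cv2.RETR_EXTERNAL,cv2.CHAIN_APPROX_NONE)
    return sorted(c,key=cv2.contourArea)[::-1]
def redline(f):
    i=f['img'].astype(int); m=(i[...,0]>1.6*i[...,1])&(i[...,0]>1.6*i[...,2])&(i[...,0]>70)
    return m
def fit(P):
    """line fit: centre, yaw(x-forward), rms, extent"""
    P=P[:,:2];c=P.mean(0);u=np.linalg.svd(P-c)[2][0];u=u*np.sign(u[0]);s=(P-c)@u
    n=(P-c)@[-u[1],u[0]]
    return c,np.arctan2(u[1],u[0]),n.std(),c+u*s.min(),c+u*s.max()
E
python3 - <<'E'
from h import *
np.set_printoptions(precision=4,suppress=True)
for n in ('scene','side','wrist'):
    f=grab(n); H=hsv(f); i=f['img'].astype(int)
    g=(H[...,0]>70)&(H[...,0]<92)&(H[...,1]>30)&(H[...,2]>60)
    c=big(g)[0]; m=np.zeros(g.shape,np.uint8);cv2.drawContours(m,[c],-1,1,-1)
    q=cv2.minAreaRect(c); hull=cv2.convexHull(c)
    ap=cv2.approxPolyDP(hull,6,True)[:,0]
    print(n,'board px',ap.tolist()); print(cast(f,ap,.016)[:,:2])
    r=redline(f)&(cv2.erode(m,np.ones((3,3)))>0) if n!='x' else 0
    P=cast(f,np.argwhere(r)[:,::-1],.016)
    if len(P)>10: print('line',len(P),*fit(P))
    b=(H[...,0]>105)&(H[...,0]<128)&(H[...,1]>110)&(H[...,2]>35)
    for c in big(b)[:6]:
        if cv2.contourArea(c)<30: continue
        (u,v),w,a=cv2.minAreaRect(c); print('blue',(round(u),round(v)),w,cv2.contourArea(c), cast(f,[[u,v]],.05)[0,:2], cast(f,[[u,v]],.034)[0,:2])
E
```

```text
scene board px [[240, 229], [284, 191], [359, 228], [319, 274]]
[[ 0.5302 -0.0943]
 [ 0.4949  0.0886]
 [ 0.7234  0.1346]
 [ 0.7625 -0.049 ]]Traceback (most recent call last):
  File "<stdin>", line 11, in <module>
  File "h.py", line 11, in cast
    s=cv2.undistortPoints(np.float64(uv).reshape(-1,1,2),K,np.array([f['k1'],0,0,0.]))[:,0]
      ~~~~~~~~~~~~~~~~~~~^^^^^^^^^^^^^^^^^^^^^^^^^^^^^^^^^^^^^^^^^^^^^^^^^^^^^^^^^^^^^
cv2.error: OpenCV(4.12.0) /io/opencv/modules/calib3d/src/undistort.dispatch.cpp:347: error: (-215:Assertion failed) CV_IS_MAT(_src) && CV_IS_MAT(_dst) && (_src->rows == 1 || _src->cols == 1) && (_dst->rows == 1 || _dst->cols == 1) && _src->cols + _src->rows - 1 == _dst->rows + _dst->cols - 1 && (CV_MAT_TYPE(_src->type) == CV_32FC2 || CV_MAT_TYPE(_src->type) == CV_64FC2) && (CV_MAT_TYPE(_dst->type) == CV_32FC2 || CV_MAT_TYPE(_dst->type) == CV_64FC2) in function 'cvUndistortPointsInternal'
```

The side view shows the stock from about (235,235) to (268,270), with its blade towards (327,228). The jars are at (268,205), (288,203) and (303,195), the bowl at (281,152) and the lids at (214,160).

Run:
```python
from h import *
np.set_printoptions(precision=4,suppress=True)
for n in ('scene','side','wrist'):
    f=grab(n); H=hsv(f); i=f['img'].astype(int)
    g=(H[...,0]>70)&(H[...,0]<92)&(H[...,1]>30)&(H[...,2]>60)
    cs=[c for c in big(g)[:2]]
    hull=cv2.convexHull(np.vstack(cs)); ap=cv2.approxPolyDP(hull,6,True)[:,0]
    print(n,'board px',ap.tolist()); print(cast(f,ap,.016)[:,:2].tolist())
    m=np.zeros(g.shape,np.uint8);cv2.fillConvexPoly(m,hull,1)
    r=redline(f)&(m>0)
    if r.sum()>10: print('line',r.sum(),*fit(cast(f,np.argwhere(r)[:,::-1],.016)))
    b=(H[...,0]>105)&(H[...,0]<128)&(H[...,1]>110)&(H[...,2]>35)
    for c in big(b)[:8]:
        if cv2.contourArea(c)<40: continue
        rc=cv2.minAreaRect(c); u,v=rc[0]; print('blue',(round(u),round(v)),rc[1],cv2.contourArea(c), cast(f,[[u,v]],.05)[0,:2], cast(f,[[u,v]],.034)[0,:2])
        if cv2.contourArea(c)>400 : print('   corners z34',cv2.approxPolyDP(cv2.convexHull(c),3,True)[:,0].tolist(),cast(f,cv2.approxPolyDP(cv2.convexHull(c),3,True)[:,0],.034)[:,:2].tolist())
```

```text
scene board px [[359, 228], [281, 316], [200, 265], [284, 191]]
[[0.7234423821150768, 0.13458417546928014], [0.7903202172067425, -0.1928063921358278], [0.5614451221640637, -0.23943153942652556], [0.49489698963453643, 0.0886238209693676]]
line 85 [ 0.6478 -0.079 ] 0.19794524349147943 0.0009098599110505744 [ 0.5324 -0.1022] [ 0.7601 -0.0565]
blue (203, 231) (7.80458927154541, 55.00376892089844) 350.5 [ 0.5037 -0.1861] [ 0.4899 -0.1777]
side board px [[373, 250], [284, 270], [241, 197], [318, 183]]
[[0.7819003959996295, -0.20906484824643845], [0.5555492319535726, -0.25258447671068596], [0.49212426958494027, 0.08753619768834708], [0.7244413325595093, 0.1349956739083673]]
line 73 [ 0.6409 -0.0783] 0.19836807419595354 0.0012966671657721515 [ 0.5339 -0.0998] [ 0.7634 -0.0537]
blue (251, 252) (56.72732162475586, 15.185132026672363) 716.0 [ 0.4848 -0.2176] [ 0.4872 -0.1961]
   corners z34 [[233, 230], [240, 229], [270, 262], [270, 273], [262, 276], [233, 242]] [[0.45323614950656066, -0.09967963319067841], [0.47087900902281815, -0.097824059187273], [0.5248128392352981, -0.2413362464903397], [0
[... 1191 characters left out ...]
ine 373 [ 0.6565 -0.0758] 0.19864204892311174 0.0008587405603606012 [ 0.5502 -0.0972] [ 0.7631 -0.0543]
blue (135, 279) (34.07046890258789, 16.26090431213379) 456.5 [ 0.4757 -0.1064] [ 0.4674 -0.1155]
   corners z34 [[133, 262], [146, 283], [137, 297], [120, 269]] [[0.46823471816504003, -0.09260482829356319], [0.48080205282253297, -0.12160744766016719], [0.46652746698291825, -0.14195275850461436], [0.4504481354406942, -0.10234933761433544]]
blue (288, 154) (43.0, 43.0) 215.0 [0.6568 0.0406] [0.6571 0.0386]
blue (198, 186) (42.22172927856445, 24.105998992919922) 131.0 [0.5606 0.0071] [0.5564 0.0034]
blue (243, 188) (40.022247314453125, 41.577877044677734) 120.5 [0.6084 0.0042] [0.6065 0.0004]
```

Request:
jog_arm(plan=[{"xyz": [-30,-65,0],"turn": 0.1,"jaw": 0.3},{"xyz": [-60,-130,0],"turn": 0.2,"jaw": 0.3},{"xyz": [-120,-270,0],"turn": 0.36,"jaw": 0.3},{"xyz": [-120,-270,0],"turn": 0.36,"jaw": 0.3},{"xyz": [-120,-270,0],"turn": 0.36,"jaw": 0.3},{"xyz": [-120,-270,0],"turn": 0.36,"jaw": 0.3},{"xyz": [-120,-270,0],"turn": 0.36,"jaw": 0.3},{"xyz": [-120,-270,0],"turn": 0.36,"jaw": 0.3},{"xyz": [-120,-270,0],"turn": 0.36,"jaw": 0.3}])

```text
t: 1.1
position: [0.5279, -0.2742, 0.2055]
orientation: [3.14, 0.001, 0.353]
wrist_force: [0.7, 0.5, 0.1]
opening: 0.0612
```

Run:
```python
from h import *
f=grab('wrist','wrist1');s=sense();print(s['position'],s['orientation'],s['opening'],s['t'])
```

```text
[ 0.52950881 -0.27098994  0.20551137] [-3.14145869e+00 -1.64427539e-04  3.57049836e-01] 0.06120188673009642 1.15
```

View pics/wrist1.png

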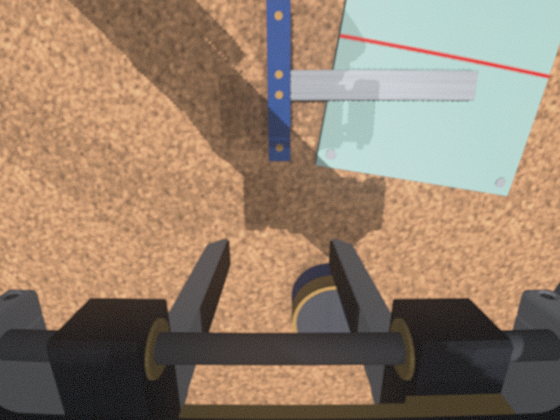

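The wrist view now shows the stock as a vertical bar at columns 268–291, with its lower end at row 160. The blade spans rows 69–100 and columns 291–476, and the red line runs from (340,36) to (550,76). The board's near edge runs from (344,15) to (317,163).

```bash
cat >> h.py <<'E'
def rot(a): return np.array([[np.cos(a),-np.sin(a)],[np.sin(a),np.cos(a)]])
def edges(f, stockbox):
    """stock long-axis edges, board near edge, line; all from wrist view"""
    H=hsv(f); b=(H[...,0]>100)&(H[...,0]<130)&(H[...,1]>110)&(H[...,2]>50)
    x0,x1,y0,y1=stockbox; L=[];R=[]
    for v in range(y0,y1,2):
        u=np.flatnonzero(b[v,x0:x1])
        if len(u)>5: L.append((x0+u.min()-.5,v)); R.append((x0+u.max()+.5,v))
    return cast(f,L,.034),cast(f,R,.034)
E
python3 - <<'E'
from h import *
np.set_printoptions(precision=4,suppress=True)
f=grab('wrist'); H=hsv(f)
L,R=edges(f,(255,300,10,155))
fl,fr=fit(L),fit(R); print('stock L',*fl);print('stock R',*fr)
b=(H[...,0]>100)&(H[...,0]<130)&(H[...,1]>110)&(H[...,2]>50)
ends=[(u,np.flatnonzero(b[:200,u]).max()+.5) for u in range(272,289,2)]
print('stock end',cast(f,ends,.034)[:,:2].mean(0))
# blade edges by saturation/hue: not green, not blue
g=((H[...,0]>65)&(H[...,0]<95)&(H[...,1]>35))
E=[];E2=[]
for u in range(385,465,4):
    col=~g[55:115,u]; r=np.flatnonzero(col); E.append((u,55+r.min()-.5)); E2.append((u,55+r.max()+.5))
print('blade px',E[::5],E2[::5])
print('blade top edge',*fit(cast(f,E,.028)));print('blade low edge',*fit(cast(f,E2,.016)))
N=[]
for v in [*range(46,66,2),*range(104,150,3)]:
    r=np.flatnonzero(g[v,300:400]); N.append((300+r.min()-.5,v))
print('near edge',*fit(cast(f,N,.016)))
r=redline(f); r[:, :335]=0; r[100:]=0
print('line',r.sum(),*fit(cast(f,np.argwhere(r)[:,::-1],.016)))
E
```

```text
stock L [ 0.4735 -0.164 ] -1.1979928761412812 0.0014371627341018777 [ 0.4509 -0.1063] [ 0.5027 -0.2387]
stock R [ 0.4934 -0.1566] -1.2128323826930756 0.00038440671172673566 [ 0.4717 -0.0985] [ 0.5215 -0.2317]Traceback (most recent call last):
  File "<stdin>", line 7, in <module>
    return umr_maximum(a, axis, None, out, keepdims, initial, where)
ValueError: zero-size array to reduction operation maximum which has no identity
```

```bash
cat > m.py <<'E'
from h import *
np.set_printoptions(precision=4,suppress=True)
f=grab('wrist'); H=hsv(f)
print('stock end',cast(f,[(280,160.5)],.034)[:,:2])
g=((H[...,0]>65)&(H[...,0]<95)&(H[...,1]>35))
E=[];E2=[]
for u in range(385,465,4):
    r=np.flatnonzero(~g[55:115,u]); E.append((u,55+r.min()-.5)); E2.append((u,55+r.max()+.5))
print('blade px',E[::5],E2[::5])
print('blade top edge',*fit(cast(f,E,.028)));print('blade low edge',*fit(cast(f,E2,.028)))
N=[]
for v in [*range(46,66,2),*range(104,150,3)]:
    r=np.flatnonzero(g[v,300:400])
    if len(r): N.append((300+r.min()-.5,v))
print('near edge',*fit(cast(f,N,.016)))
r=redline(f); r[:, :335]=0; r[100:]=0
print('line',r.sum(),*fit(cast(f,np.argwhere(r)[:,::-1],.016)))
E
python3 m.py
```

```text
stock end [[ 0.5187 -0.2387]]
blade px [(385, np.float64(54.5)), (405, np.float64(54.5)), (425, np.float64(54.5)), (445, np.float64(58.5))] [(385, np.float64(114.5)), (405, np.float64(114.5)), (425, np.float64(114.5)), (445, np.float64(114.5))]
blade top edge [ 0.6196 -0.0831] 0.3486016827978589 0.0011621472294317712 [ 0.5818 -0.0969] [ 0.6576 -0.0693]
blade low edge [ 0.6471 -0.1366] 0.3795037692723297 0.000361848603152529 [ 0.6081 -0.1522] [ 0.6863 -0.121 ]
near edge [ 0.5433 -0.16  ] -1.4073170516989977 0.0027103822014234074 [ 0.5343 -0.1054] [ 0.5523 -0.2146]
line 689 [ 0.6446 -0.0777] 0.19734232220494813 0.0009337343168416633 [ 0.5291 -0.1008] [ 0.7654 -0.0535]
```

Run:
```python
from h import *
np.set_printoptions(precision=4,suppress=True)
f=grab('wrist'); print(np.array(f['R'])); y=np.array([-.350,.937]);x=np.array([.937,.35]); o=np.array([.4822,-.1608])
for p,z in [((300,69),.028),((300,100),.028),((470,69),.028),((470,100),.028),((291,160),.034),((291,160),0),((269,160),.034),((279,1),.034),((317,163),.016),((344,15),.016),((340,36),.016)]:
    w=cast(f,[p],z)[0,:2]; print(p,z,w,'sq',(w-o)@x,(w-o)@y)
print(f['img'][60:110:3,400].tolist()); print(f['img'][120,255:300:3].tolist())
```

```text
[[ 0.935   0.3547 -0.0007]
 [ 0.3404 -0.8968  0.2828]
 [ 0.0997 -0.2647 -0.9592]]
(300, 69) 0.028 [ 0.5048 -0.1411] sq 0.02809276675470701 0.010509918634537286
(300, 100) 0.028 [ 0.5163 -0.17  ] sq 0.02876613565599106 -0.020603626755715324
(470, 69) 0.028 [ 0.673  -0.0753] sq 0.20867617554502207 0.013352865462522638
(470, 100) 0.028 [ 0.6886 -0.103 ] sq 0.21365776927663777 -0.01811567807383989
(291, 160) 0.034 [ 0.5303 -0.2328] sq 0.019852804155951538 -0.0842943511802536
(291, 160) 0 [ 0.5332 -0.2369] sq 0.021118572529359284 -0.0891956508307136
(269, 160) 0.034 [ 0.5075 -0.2414] sq -0.004502685760049561 -0.08442092709506993
(279, 1) 0.034 [ 0.4623 -0.0909] sq 0.005800166440153531 0.07251972946705834
(317, 163) 0.016 [ 0.5615 -0.2275] sq 0.05093272700891918 -0.09021333182738184
(344, 15) 0.016 [ 0.5283 -0.0738] sq 0.07365124200080864 0.06543520662111502
(340, 36) 0.016 [ 0.5324 -0.0938] sq 0.07048214291656554 0.04519765293894181
[[192, 220, 216], [191, 220, 215], [191, 218, 214], [189, 218, 214], [190, 218, 214], [172, 202, 197], [192, 196, 200], [202, 207, 212], [196, 201, 205], [195, 201, 207], [203, 209, 214], [203, 207, 213], [200, 205, 210], [198, 205, 211], [206, 209, 214], [189, 195, 200], [181, 214, 206]]
[[107, 86, 69], [92, 72, 56], [85, 66, 55], [57, 62, 90], [59, 70, 94], [55, 60, 89], [55, 67, 93], [60, 74, 112], [68, 94, 152], [72, 98, 157], [89, 92, 119], [150, 116, 89], [165, 128, 100], [215, 164, 127], [184, 145, 110]]
```

Request:
jog_arm(plan=[{"xyz": [-28,78,-40],"turn": 0.005,"jaw": 0.3},{"xyz": [-28,78,-40],"turn": 0.005,"jaw": 0.3},{"xyz": [-28,78,-80],"turn": 0.005,"jaw": 0.3},{"xyz": [-28,78,-120],"turn": 0.005,"jaw": 0.3},{"xyz": [-28,78,-150],"turn": 0.005,"jaw": 0.3},{"xyz": [-28,78,-172],"turn": 0.005,"jaw": 0.3},{"xyz": [-28,78,-184],"turn": 0.005,"jaw": 0.3},{"xyz": [-28,78,-184],"turn": 0.005,"jaw": 0.3},{"xyz": [-28,78,-184],"turn": 0.005,"jaw": -0.6},{"xyz": [-28,78,-184],"turn": 0.005,"jaw": -0.6},{"xyz": [-28,78,-184],"turn": 0.005,"jaw": -0.6},{"xyz": [-28,78,-184],"turn": 0.005,"jaw": -0.6},{"xyz": [-28,78,-184],"turn": 0.005,"jaw": -0.6},{"xyz": [-28,78,-184],"turn": 0.005,"jaw": -0.6}], force=25)

```text
t: 2.47
position: [0.4977, -0.1936, 0.0214]
orientation: [-3.14, 0.008, 0.364]
wrist_force: [-7.6, -7.2, 8.1]
opening: 0.0249
```

Run:
```python
from h import *
f=grab('wrist','wrist2');s=sense();print(s['position'],s['orientation'],s['opening'],s['wrist_force'],s['t'])
```

```text
[ 0.49732489 -0.19365238  0.021374  ] [-3.13961943  0.00786433  0.3632352 ] 0.023383074862832757 [-5.58074375 -5.83374881  7.83060105] 2.5167
```

View pics/wrist2.png

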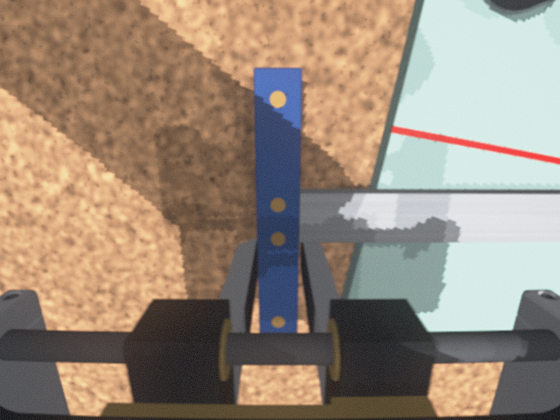

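The stock is held and stands vertical at columns 255–302. The blade's upper edge is at row 190 and its lower edge at row 241. The red line starts at (392,129) on the board's near edge.

```bash
cat >> h.py <<'E'
def col_edge(f,u,v0,v1):
    """row (subpixel) of strongest intensity step in column u, rows v0..v1"""
    g=cv2.GaussianBlur(f['img'].astype(np.float32).sum(2),(3,3),0)
    d=np.abs(g[v0+1:v1+1,u]-g[v0-1:v1-1,u]);return v0+int(d.argmax())
def row_edge(f,v,u0,u1):
    g=cv2.GaussianBlur(f['img'].astype(np.float32)[...,0],(3,3),0)
    d=np.abs(g[v,u0+1:u1+1]-g[v,u0-1:u1-1]);return u0+int(d.argmax())
E
cat > m2.py <<'E'
from h import *
np.set_printoptions(precision=4,suppress=True)
def lin(name,f,px,z):
    r=fit(cast(f,px,z)); print(name,'pt',r[0],'yaw',round(r[1],4),'rms',round(r[2],5)); return r
E
python3 - <<'E'
from m2 import *
f=grab('wrist')
a=lin('stockR',f,[(row_edge(f,v,295,308),v) for v in list(range(76,180,4))],.034)
c=lin('stockL',f,[(row_edge(f,v,248,262),v) for v in list(range(76,230,4))],.034)
b=lin('blade up',f,[(u,col_edge(f,u,182,198)) for u in range(400,550,6)],.028)
b2=lin('blade lo',f,[(u,col_edge(f,u,232,248)) for u in range(455,550,6)],.028)
r=redline(f);r[:,:385]=0
l=lin('line',f,np.argwhere(r)[:,::-1],.016)
e=lin('near',f,[(row_edge(f,v,355,425),v) for v in range(10,110,5)],.016)
print('end z34',cast(f,[(278,69)],.034)[0,:2])
E
```

```text
stockR pt [ 0.4804 -0.1179] yaw -1.2307 rms 0.00061
stockL pt [ 0.4627 -0.1394] yaw -1.2068 rms 0.00017
blade up pt [ 0.584 -0.117] yaw 0.3654 rms 0.00045
blade lo pt [ 0.6143 -0.1353] yaw 0.3238 rms 0.00243
line pt [ 0.579  -0.0911] yaw 0.1969 rms 0.001
near pt [ 0.5196 -0.0648] yaw -1.4015 rms 0.0022
end z34 [ 0.4588 -0.0966]
```

Request:
jog_arm(plan=[{"xyz": [2,5,0],"turn": -0.017,"jaw": -0.6},{"xyz": [5,10,0],"turn": -0.034,"jaw": -0.6},{"xyz": [7,15,0],"turn": -0.05,"jaw": -0.6},{"xyz": [10,20,0],"turn": -0.067,"jaw": -0.6},{"xyz": [12,25,0],"turn": -0.084,"jaw": -0.6},{"xyz": [15,30,0],"turn": -0.1,"jaw": -0.6},{"xyz": [17,35,0],"turn": -0.117,"jaw": -0.6},{"xyz": [19,40,0],"turn": -0.134,"jaw": -0.6},{"xyz": [22,45,0],"turn": -0.15,"jaw": -0.6},{"xyz": [24,50,0],"turn": -0.167,"jaw": -0.6},{"xyz": [24,50,0],"turn": -0.167,"jaw": -0.6},{"xyz": [24,50,0],"turn": -0.167,"jaw": -0.6}], force=30)

```text
t: 3.57
position: [0.5228, -0.143, 0.0214]
orientation: [-3.141, 0.006, 0.197]
wrist_force: [-3.1, -4.0, 5.9]
opening: 0.0231
```

Run:
```python
from h import *
f=grab('wrist','wrist3');s=sense();print(s['position'],s['orientation'],s['opening'],s['wrist_force'],s['t'])
```

```text
[ 0.52276237 -0.1430356   0.02139744] [-3.14114503  0.00566932  0.1970503 ] 0.023920983686758063 [-2.0690544  -3.32856703  5.35851774] 3.6167
```

View pics/wrist3.png

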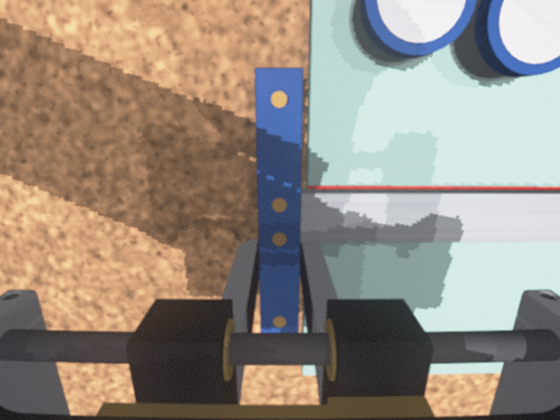

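The square is now parallel to the board. The red line shows as a thin strip at rows 185–190 just above the blade edge at row 191, and the near edge at column 308 is about 5 px from the stock face.

```bash
cat > m3.py <<'E'
from m2 import *
def measure(f,rows=(76,180)):
    a=lin('stockR',f,[(row_edge(f,v,297,307),v) for v in range(76,130,3)],.034)
    c=lin('stockL',f,[(row_edge(f,v,248,264),v) for v in range(76,230,4)],.034)
    b=lin('blade low edge',f,[(u,col_edge(f,u,234,248)) for u in range(470,556,5)],.028)
    r=redline(f);r[:,:310]=0;r[:150]=0;r[220:]=0
    v=[(u,np.flatnonzero(r[:,u])) for u in range(312,556,4)]
    v=[(u,x) for u,x in v if len(x)]
    l=lin('line top',f,[(u,x.min()-.5) for u,x in v],.016)
    lb=lin('line bottom(as blade top edge)',f,[(u,x.max()+.5) for u,x in v],.028)
    e=lin('near',f,[(row_edge(f,v,305,318),v) for v in range(20,110,4)],.016)
    th=l[1];u=np.array([np.cos(th),np.sin(th)]);n=np.array([-u[1],u[0]])
    print('px thickness',np.mean([len(x) for _,x in v]))
    print('blade edge minus line centre (n, mm)',1e3*((lb[0]-l[0])@n+.002),' via low edge',1e3*((b[0]-l[0])@n+.030+.002))
    print('gap face->board (u, mm)',1e3*((e[0]-a[0])@u), 'via L',1e3*((e[0]-c[0])@u-.024))
E
python3 - <<'E'
from m3 import *
f=grab('wrist');measure(f)
print(f['img'][180:196,400].tolist(), f['img'][90,298:316].tolist(),proj(f,[[.6,-.09,.016]]))
E
```

```text
stockR pt [ 0.516  -0.0537] yaw -1.3866 rms 0.00042
stockL pt [ 0.4975 -0.084 ] yaw -1.3709 rms 0.00021
blade low edge pt [ 0.6565 -0.106 ] yaw 0.2029 rms 0.00028
line top pt [ 0.6036 -0.0844] yaw 0.1958 rms 0.00018
line bottom(as blade top edge) pt [ 0.5979 -0.0845] yaw 0.1954 rms 0.00016
near pt [ 0.5164 -0.0334] yaw -1.3897 rms 0.00083
px thickness 2.901639344262295
blade edge minus line centre (n, mm) 3.0552723704174465  via low edge 0.4849518963949747
gap face->board (u, mm) 4.300422227573078 via L 4.336361877075989
[[192, 220, 216], [193, 220, 216], [190, 220, 215], [192, 221, 218], [193, 220, 212], [207, 198, 192], [222, 144, 139], [228, 101, 97], [205, 85, 84], [148, 96, 96], [106, 101, 101], [97, 104, 104], [113, 119, 122], [155, 160, 161], [188, 191, 198], [200, 206, 211]] [[81, 115, 185], [84, 116, 188], [85, 122, 188], [77, 109, 168], [89, 103, 143], [99, 93, 105], [107, 89, 79], [104, 87, 76], [106, 93, 84], [100, 93, 87], [97, 104, 101], [114, 134, 131], [150, 176, 171], [178, 210, 203], [189, 218, 213], [194, 221, 216], [188, 218, 213], [189, 219, 214]] [[424.1544 193.805 ]]
```

Request:
jog_arm(plan=[{"xyz": [2,0.4,0],"turn": 0,"jaw": -0.6},{"xyz": [4,0.8,0],"turn": 0,"jaw": -0.6},{"xyz": [6,1.2,0],"turn": 0,"jaw": -0.6},{"xyz": [8,1.6,0],"turn": 0,"jaw": -0.6},{"xyz": [10,2,0],"turn": 0,"jaw": -0.6},{"xyz": [12,2.4,0],"turn": 0,"jaw": -0.6},{"xyz": [12,2.4,0],"turn": 0,"jaw": -0.6},{"xyz": [12,2.4,0],"turn": 0,"jaw": -0.6}])

```text
t: 4.33
position: [0.527, -0.1416, 0.0212]
orientation: [-3.138, 0.019, 0.196]
wrist_force: [-15.1, -4.7, 18.4]
opening: 0.0237
```

Run:
```python
from m3 import *
f=grab('wrist','wrist4');s=sense();print(s['position'],s['orientation'],s['opening'],s['wrist_force'],s['t'])
measure(f);print(f['img'][180:200,400,0].tolist(),f['img'][180:200,540,0].tolist(),f['img'][180:200,330,0].tolist(), f['img'][80,298:316].tolist(), f['img'][120,298:316].tolist())
```

```text
[ 0.527  -0.1416  0.0213] [-3.1381  0.0191  0.1957] 0.023580950507391566 [-14.7159  -4.5778  17.3979] 4.3833
stockR pt [ 0.5206 -0.0523] yaw -1.3637 rms 0.00058
stockL pt [ 0.5015 -0.0826] yaw -1.3693 rms 0.00064
blade low edge pt [ 0.6585 -0.1027] yaw 0.1733 rms 0.00138
line top pt [ 0.5822 -0.0888] yaw 0.194 rms 0.00017
line bottom(as blade top edge) pt [ 0.5779 -0.0876] yaw 0.1997 rms 0.00012
near pt [ 0.5182 -0.0325] yaw -1.3549 rms 0.0
px thickness 1.2894736842105263
blade edge minus line centre (n, mm) 3.9947643917749334  via low edge 3.659924034615172
gap face->board (u, mm) 1.3666919774086403 via L 1.992076727108702
[195, 191, 193, 193, 192, 186, 188, 202, 192, 152, 102, 92, 115, 163, 190, 200, 200, 204, 205, 208] [213, 214, 212, 212, 198, 191, 192, 191, 171, 126, 93, 84, 110, 164, 212, 222, 221, 221, 220, 222] [190, 190, 188, 189, 187, 183, 198, 215, 194, 141, 99, 91, 109, 151, 184, 195, 202, 201, 202, 200] [[89, 121, 188], [81, 115, 182], [83, 112, 172], [86, 106, 146], [107, 127, 132], [156, 178, 174], [183, 213, 207], [195, 222, 218], [192, 219, 216], [193, 220, 216], [192, 219, 215], [186, 217, 212], [190, 218, 216], [190, 219, 214], [187, 217, 213], [189, 217, 213], [188, 217, 213], [192, 221, 215]] [[83, 118, 190], [80, 116, 184], [82, 111, 170], [98, 119, 147], [127, 153, 151], [149, 174, 168], [167, 198, 191], [181, 212, 205], [185, 216, 209], [188, 218, 212], [193, 221, 217], [189, 218, 213], [190, 219, 215], [191, 220, 216], [188, 217, 212], [191, 219, 214], [186, 216, 213], [189, 219, 215]]
```

Request:
jog_arm(plan=[{"xyz": [-2.5,-0.8,0],"turn": -0.003,"jaw": -0.6},{"xyz": [-5,-1.6,0],"turn": -0.006,"jaw": -0.6},{"xyz": [-6,-1.9,0],"turn": -0.006,"jaw": -0.6},{"xyz": [-6,-1.9,0],"turn": -0.006,"jaw": -0.6},{"xyz": [-6,-1.9,0],"turn": -0.006,"jaw": 0.1},{"xyz": [-6,-1.9,0],"turn": -0.006,"jaw": 0.1},{"xyz": [-6,-1.9,0],"turn": -0.006,"jaw": 0.1},{"xyz": [-6,-1.9,0],"turn": -0.006,"jaw": 0.1},{"xyz": [-6,-1.9,20],"turn": 0,"jaw": 0.1},{"xyz": [-6,-2,60],"turn": 0,"jaw": 0.1},{"xyz": [-6,-2,100],"turn": 0,"jaw": 0.1},{"xyz": [10,10,140],"turn": 0,"jaw": 0.1},{"xyz": [50,20,184],"turn": 0,"jaw": 0.1},{"xyz": [50,20,184],"turn": 0,"jaw": 0.1},{"xyz": [50,20,184],"turn": 0,"jaw": 0.1},{"xyz": [50,20,184],"turn": 0,"jaw": 0.1}])

```text
t: 5.72
position: [0.5884, -0.1189, 0.2057]
orientation: [3.142, -0.001, 0.199]
wrist_force: [-0.7, 0.1, -0.4]
opening: 0.0516
```

Run:
```python
from m3 import *
f=grab('wrist','wrist5');s=sense();print(s['position'],s['orientation'],s['opening'],s['wrist_force'],s['t'])
cv2.imwrite('pics/w5b.png',cv2.resize(f['img'][:,:,::-1],(784,588),interpolation=cv2.INTER_CUBIC))
```

```text
[ 0.5866 -0.1194  0.2044] [-3.1408  0.0024  0.1983] 0.05190693368322841 [ 0.3811 -0.8077 -0.1118] 5.7667
```

View pics/w5b.png

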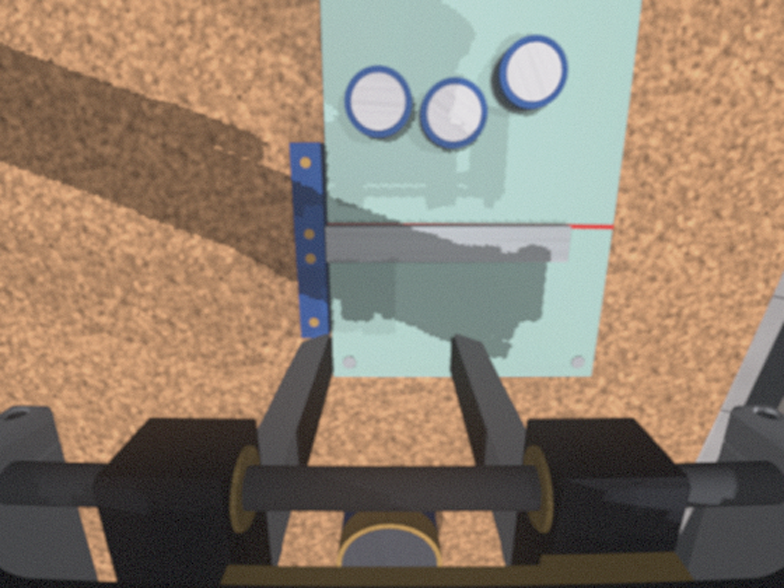

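The square sits flush, with the stock at columns 290–328 of the enlarged picture. The blade edge at rows 223–226 is in line with the red line emerging past the tip at (570–612, 226). The jar lids are at (378,102), (453,113) and (532,73).

```bash
cat > jars.py <<'E'
from m2 import *
def jars(f,rmin=15):
    """lid discs: not board-green, inside the board's hull"""
    H=hsv(f); b=(H[...,0]>100)&(H[...,0]<130)&(H[...,1]>90)&(H[...,2]>50)
    out=[]
    for c in big(b):
        h=cv2.convexHull(c)
        if len(c)>25 and cv2.contourArea(h)>900:
            (u,v),(w,d),_=cv2.fitEllipse(h)
            if .8<w/d: out.append((u,v,w,d))
    return out
E
python3 - <<'E'
from jars import *
f=grab('wrist');th=.1975;u=np.array([np.cos(th),np.sin(th)]);n=np.array([-u[1],u[0]])
i=f['img']
r=redline(f)
px=[(c,x) for c in range(409,436,3) for x in [np.flatnonzero(r[140:180,c])+140] if len(x)]
l=lin('line beyond tip',f,[(c,x.mean()) for c,x in px],.016)
L0=l[0]
W=i.astype(int)
for c in (250,300,350,390,400): print(c,i[153:170,c].tolist()[::1] if c in(300,390) else i[153:170,c,0].tolist())
low=lin('blade low',f,[(c,col_edge(f,c,180,191)) for c in range(240,400,8)],.028)
print('blade low n rel line (want -30):',1e3*(low[0]-L0)@n)
print('stock left edge',end=' ');sl=lin('',f,[(row_edge(f,v,200,222),v) for v in range(110,230,5)],.034)
print('line end -> stock outer face u',(L0-sl[0])@u)
for j in jars(f):
    p=cast(f,[j[:2]],.050)[0,:2]; d=p-L0
    print('jar px',np.round(j,1),'world',p,'n from line mm',1e3*d@n,'u rel',1e3*d@u, 'from stock-outer', 1e3*(p-sl[0])@u)
E
```

```text
line beyond tip pt [ 0.7431 -0.0584] yaw 0.1728 rms 0.00014
250 [120, 119, 120, 116, 109, 103, 97, 93, 93, 102, 121, 127, 122, 120, 120, 121, 117]
300 [[183, 214, 211], [187, 215, 209], [182, 213, 207], [185, 215, 210], [181, 212, 206], [175, 192, 188], [165, 152, 149], [137, 112, 109], [127, 122, 124], [171, 173, 177], [191, 195, 198], [175, 176, 181], [150, 153, 158], [127, 132, 135], [123, 124, 128], [123, 127, 129], [120, 123, 127]]
350 [183, 186, 188, 181, 171, 167, 147, 122, 125, 157, 188, 191, 195, 190, 190, 188, 190]
390 [[184, 214, 207], [184, 214, 208], [184, 214, 208], [178, 209, 201], [170, 200, 192], [164, 187, 181], [156, 166, 158], [139, 138, 135], [131, 130, 130], [158, 160, 165], [182, 186, 192], [186, 187, 194], [187, 191, 197], [188, 193, 199], [189, 192, 198], [188, 188, 193], [190, 193, 198]]
400 [181, 184, 184, 182, 173, 163, 150, 126, 126, 157, 180, 187, 191, 187, 188, 189, 189]
blade low pt [ 0.6259 -0.1096] yaw 0.1949 rms 0.003
blade low n rel line (want -30): -27.181925804130863
stock left edge  pt [ 0.508  -0.1112] yaw -1.3763 rms 0.00249
line end -> stock outer face u 0.24097894246084162
jar px [383.3  50.7  47.9  53.7] world [0.6557 0.0392] n from line mm 112.87688488837567 u rel -66.63605505464973 from stock-outer 174.3428874061919
jar px [272.3  72.1  47.5  51.1] world [ 0.5541 -0.0016] n from line mm 92.8426854431831 u rel -174.2025700644431 from stock-outer 66.77637239639849
jar px [326.4  80.1  47.   50.8] world [0.6079 0.0017] n from line mm 85.52954037781686 u rel -120.84232098425142 from stock-outer 120.13662147659022
```

Request:
jog_arm(plan=[{"xyz": [40,3,0],"turn": 0,"jaw": -1},{"xyz": [80,6,-30],"turn": 0,"jaw": -1},{"xyz": [120,8,-60],"turn": 0,"jaw": -1},{"xyz": [120,8,-100],"turn": 0,"jaw": -1},{"xyz": [120,8,-140],"turn": 0,"jaw": -1},{"xyz": [120,8,-160],"turn": 0,"jaw": -1},{"xyz": [120,8,-160],"turn": 0,"jaw": -1},{"xyz": [120,8,-160],"turn": 0,"jaw": -1}])

```text
t: 6.48
position: [0.7048, -0.112, 0.0425]
orientation: [-3.14, 0.007, 0.197]
wrist_force: [0.3, 0.4, 0.2]
opening: 0.0021
```

```bash
cat > tip.py <<'E'
from m2 import *
f=grab('wrist','tip'+str(int(sense()['t']*100)));s=sense();print(s['position'],s['orientation'],s['t'])
tip=proj(f,[[.7288,-.0634,.022]])[0];print('tip px expected',tip)
r=redline(f)
for c in range(40,560,40):
    x=np.flatnonzero(r[:,c]); x=x[x<260]
    print(c,(x.min(),x.max()) if len(x) else None, end='; ')
print()
E
python3 tip.py
```

```text
[ 0.7072 -0.1122  0.0453] [-3.1415  0.0015  0.1972] 6.5333
tip px expected [332.9413 178.6279]
40 (np.int64(172), np.int64(172)); 80 None; 120 None; 160 None; 200 None; 240 None; 280 None; 320 None; 360 (np.int64(172), np.int64(176)); 400 None; 440 None; 480 None; 520 None;
```

Run:
```python
from m2 import *
f=grab('wrist');i=f['img']
cv2.imwrite('pics/tipz.png',cv2.resize(i[140:225,20:420,::-1],(800,170),interpolation=cv2.INTER_CUBIC))
for c in (60,150,250,310,345,355,362): print(c,[tuple(x) for x in i[168:184,c].tolist()])
print(sense()['position'])
```

```text
60 [(91, 103, 99), (99, 92, 90), (103, 65, 64), (91, 59, 60), (74, 69, 72), (76, 79, 82), (91, 94, 98), (110, 112, 116), (119, 121, 125), (119, 121, 123), (116, 117, 120), (124, 126, 131), (120, 123, 125), (119, 121, 123), (117, 121, 122), (116, 119, 120)]
150 [(99, 105, 100), (102, 90, 88), (98, 75, 77), (86, 79, 77), (78, 82, 82), (88, 90, 92), (96, 101, 101), (102, 105, 105), (95, 98, 103), (101, 103, 105), (99, 103, 103), (99, 100, 103), (99, 100, 103), (99, 102, 104), (95, 100, 100), (100, 103, 106)]
250 [(153, 170, 162), (143, 128, 125), (115, 95, 95), (90, 86, 84), (103, 106, 109), (143, 146, 149), (164, 167, 171), (165, 169, 172), (166, 171, 173), (161, 163, 169), (168, 173, 177), (167, 168, 173), (162, 165, 170), (157, 160, 163), (149, 151, 155), (141, 145, 150)]
310 [(151, 169, 165), (129, 134, 130), (97, 95, 93), (87, 90, 89), (113, 116, 120), (148, 150, 154), (166, 170, 174), (168, 173, 176), (164, 168, 172), (166, 168, 172), (169, 172, 177), (166, 168, 177), (170, 171, 176), (168, 171, 175), (164, 168, 173), (170, 170, 177)]
345 [(182, 197, 190), (198, 156, 151), (217, 107, 102), (218, 77, 75), (220, 74, 73), (221, 77, 76), (220, 109, 105), (198, 157, 150), (185, 196, 190), (173, 204, 198), (179, 213, 204), (180, 210, 205), (176, 206, 201), (179, 211, 202), (180, 211, 202), (179, 210, 206)]
355 [(180, 195, 188), (198, 156, 151), (217, 109, 107), (221, 78, 76), (222, 75, 74), (221, 74, 74), (217, 105, 101), (203, 158, 154), (186, 197, 189), (172, 203, 196), (180, 212, 205), (181, 211, 205), (180, 208, 203), (183, 213, 206), (178, 209, 203), (181, 210, 203)]
362 [(183, 197, 192), (199, 161, 155), (217, 110, 105), (221, 79, 75), (222, 78, 75), (223, 80, 77), (218, 102, 96), (201, 153, 147), (182, 190, 184), (179, 209, 205), (180, 211, 205), (181, 211, 205), (180, 209, 203), (180, 209, 202), (181, 209, 203), (182, 212, 204)]
[ 0.7087 -0.1123  0.0471]
```

View pics/tipz.png

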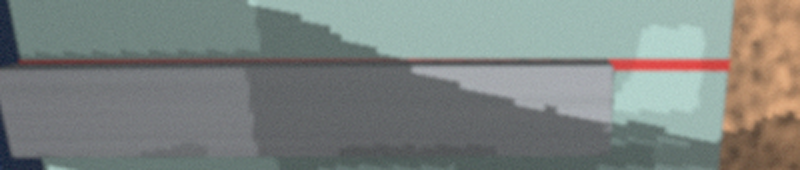

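The close-up shows the line past the tip at rows 169.5–175, about 5.8 px for 4 mm. Along the blade the visible red narrows from about 2.5 px at the root to almost nothing at the tip. The square is therefore turned about 0.008 rad, putting the tip roughly 1.6 mm over. I'll press the +y end of the stock against the board.

Request:
jog_arm(plan=[{"xyz": [0,0,35],"turn": 0,"jaw": -1},{"xyz": [-20,3,60],"turn": 0,"jaw": -1},{"xyz": [-60,9,60],"turn": 0,"jaw": -1},{"xyz": [-100,15,60],"turn": 0,"jaw": -1},{"xyz": [-140,21,60],"turn": 0,"jaw": -1},{"xyz": [-180,27,60],"turn": 0,"jaw": -1},{"xyz": [-230,36,60],"turn": 0,"jaw": -1},{"xyz": [-230,36,60],"turn": 0,"jaw": -1},{"xyz": [-230,36,25],"turn": 0,"jaw": -1},{"xyz": [-230,36,-10],"turn": 0,"jaw": -1},{"xyz": [-230,36,-31],"turn": 0,"jaw": -1},{"xyz": [-230,36,-31],"turn": 0,"jaw": -1},{"xyz": [-226,36.8,-31],"turn": 0,"jaw": -1},{"xyz": [-222,37.6,-31],"turn": 0,"jaw": -1},{"xyz": [-220,38,-31],"turn": 0,"jaw": -1}])

```text
t: 7.83
position: [0.489, -0.074, 0.0164]
orientation: [3.141, -0.001, 0.198]
wrist_force: [-5.0, -2.2, 3.5]
opening: 0.0008
```

Request:
jog_arm(plan=[{"xyz": [0,0,0],"turn": 0,"jaw": -1},{"xyz": [1,0.2,0],"turn": 0,"jaw": -1},{"xyz": [2,0.4,0],"turn": 0,"jaw": -1},{"xyz": [2,0.4,0],"turn": 0,"jaw": -1},{"xyz": [2,0.4,0],"turn": 0,"jaw": -1}])

```text
t: 8.25
position: [0.4887, -0.0734, 0.0147]
orientation: [-3.141, 0.002, 0.198]
wrist_force: [-5.0, -2.0, 3.5]
opening: 0.0009
```

Request:
jog_arm(plan=[{"xyz": [1,0.2,0],"turn": 0,"jaw": -1},{"xyz": [2,0.4,0],"turn": 0,"jaw": -1},{"xyz": [3,0.6,0],"turn": 0,"jaw": -1},{"xyz": [4,0.8,0],"turn": 0,"jaw": -1},{"xyz": [4,0.8,0],"turn": 0,"jaw": -1},{"xyz": [4,0.8,0],"turn": 0,"jaw": -1}])

```text
t: 8.75
position: [0.4886, -0.0731, 0.0142]
orientation: [-3.14, 0.009, 0.197]
wrist_force: [-10.6, -4.1, 9.2]
opening: 0.0004
```

Request:
jog_arm(plan=[{"xyz": [-15,-3,0],"turn": 0,"jaw": -1},{"xyz": [-15,-3,40],"turn": 0,"jaw": -1},{"xyz": [-15,-3,80],"turn": 0,"jaw": -1},{"xyz": [25,-10,91],"turn": 0,"jaw": -1},{"xyz": [65,-20,91],"turn": 0,"jaw": -1},{"xyz": [105,-25,91],"turn": 0,"jaw": -1},{"xyz": [145,-30,91],"turn": 0,"jaw": -1},{"xyz": [185,-35,91],"turn": 0,"jaw": -1},{"xyz": [214,-39,70],"turn": 0,"jaw": -1},{"xyz": [214,-39,31],"turn": 0,"jaw": -1},{"xyz": [214,-39,31],"turn": 0,"jaw": -1},{"xyz": [214,-39,31],"turn": 0,"jaw": -1},{"xyz": [214,-39,31],"turn": 0,"jaw": -1}])

```text
t: 9.83
position: [0.7088, -0.1111, 0.0467]
orientation: [3.141, -0.002, 0.198]
wrist_force: [0.1, -0.1, -0.3]
opening: 0.0005
```

```bash
cat > strip.py <<'E'
from m2 import *
f=grab('wrist');i=f['img'].astype(int);print(sense()['position'],sense()['t'])
# red excess integrated down each column: line fully visible past the tip = 4 mm
for c in range(20,375,15):
    w=i[150:200,c]; red=np.clip((w[:,0]-w[:,1:].mean(1))/np.maximum(w[:,0],60),0,None)
    k=red>.12; print(c,round(red[k].sum(),2),(np.flatnonzero(k)+150).tolist()[:1],end=' | ')
print()
E
python3 strip.py
```

```text
[ 0.7093 -0.1113  0.0477] 9.8833
20 0.0 [] | 35 1.02 [170] | 50 1.04 [170] | 65 0.92 [170] | 80 0.85 [170] | 95 0.78 [170] | 110 0.85 [170] | 125 0.88 [170] | 140 0.77 [170] | 155 0.78 [170] | 170 0.61 [170] | 185 0.73 [170] | 200 0.66 [170] | 215 0.55 [170] | 230 1.23 [170] | 245 1.17 [170] | 260 1.13 [170] | 275 1.12 [170] | 290 1.11 [170] | 305 1.12 [170] | 320 1.17 [170] | 335 3.35 [170] | 350 3.43 [170] | 365 3.47 [170] |
```

The visible red is now uniform along the lit part of the blade, at about 1.35 mm. The square is parallel and flush, with its edge about 0.6 mm past the line's centre. Next is jar c.

Request:
jog_arm(plan=[{"xyz": [0,0,40],"turn": -0.12,"jaw": 0.5},{"xyz": [0,0,80],"turn": -0.24,"jaw": 0.5},{"xyz": [-10,30,85],"turn": -0.36,"jaw": 0.5},{"xyz": [-20,60,85],"turn": -0.48,"jaw": 0.5},{"xyz": [-30,90,85],"turn": -0.6,"jaw": 0.5},{"xyz": [-40,120,85],"turn": -0.72,"jaw": 0.5},{"xyz": [-52,151,85],"turn": -0.84,"jaw": 0.5},{"xyz": [-52,151,85],"turn": -0.96,"jaw": 0.5},{"xyz": [-52,151,85],"turn": -1.08,"jaw": 0.5},{"xyz": [-52,151,85],"turn": -1.2,"jaw": 0.5},{"xyz": [-52,151,85],"turn": -1.32,"jaw": 0.5},{"xyz": [-52,151,85],"turn": -1.44,"jaw": 0.5},{"xyz": [-52,151,85],"turn": -1.571,"jaw": 0.5},{"xyz": [-52,151,85],"turn": -1.571,"jaw": 0.5},{"xyz": [-52,151,50],"turn": -1.571,"jaw": 0.5},{"xyz": [-52,151,15],"turn": -1.571,"jaw": 0.5},{"xyz": [-52,151,-12],"turn": -1.571,"jaw": 0.5},{"xyz": [-52,151,-12],"turn": -1.571,"jaw": 0.5}])

```text
t: 11.38
position: [0.6525, 0.0406, 0.0299]
orientation: [3.135, 0.003, -1.37]
wrist_force: [-0.7, -0.0, -0.5]
opening: 0.0703
```

Run:
```python
from m2 import *
f=grab('wrist','wc');s=sense();print(s['position'],s['orientation'],s['opening'],s['wrist_force'],s['joint_positions'],s['t'])
```

```text
[0.6544 0.0402 0.0326] [ 3.1386  0.0017 -1.3706] 0.07037131905012099 [ 0.1932  0.3904 -0.2049] [-0.3356  0.8873  0.4091  1.6316 -0.4837  0.7286 -1.0643] 11.4333
```

View pics/wc.png

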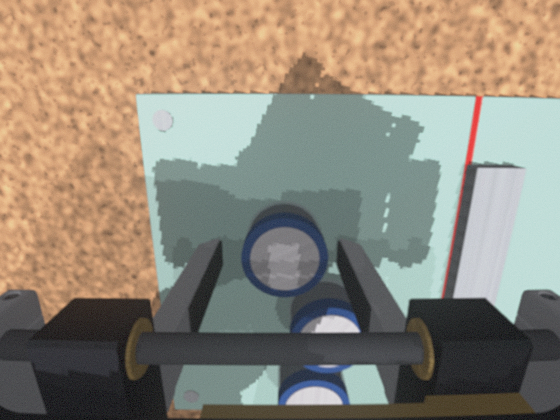

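Request:
jog_arm(plan=[{"xyz": [0,0,1],"turn": 0,"jaw": -0.2},{"xyz": [0,0,1],"turn": 0,"jaw": -0.2},{"xyz": [0,0,1],"turn": 0,"jaw": -0.2},{"xyz": [0,0,1],"turn": 0,"jaw": -0.2},{"xyz": [0,0,1],"turn": 0,"jaw": -0.2},{"xyz": [1.6,-8,1],"turn": 0,"jaw": -0.2},{"xyz": [3.6,-18,1],"turn": 0,"jaw": -0.2},{"xyz": [5.6,-28,1],"turn": 0,"jaw": -0.2},{"xyz": [7.6,-38,1],"turn": 0,"jaw": -0.2},{"xyz": [9.6,-48,1],"turn": 0,"jaw": -0.2},{"xyz": [11.6,-58,1],"turn": 0,"jaw": -0.2},{"xyz": [13.6,-68,1],"turn": 0,"jaw": -0.2},{"xyz": [15.2,-76,1],"turn": 0,"jaw": -0.2},{"xyz": [16.4,-82,1],"turn": 0,"jaw": -0.2},{"xyz": [16.4,-82,1],"turn": 0,"jaw": -0.2},{"xyz": [16.4,-82,1],"turn": 0,"jaw": -0.2}], force=10)

```text
t: 12.77
position: [0.6741, -0.042, 0.0365]
orientation: [-3.138, 0.0, -1.373]
wrist_force: [0.5, 1.5, 5.6]
opening: 0.0474
```

```bash
cat > gap.py <<'E'
from m2 import *
f=grab('wrist');s=sense();p=np.array(s['position']);print(p,s['orientation'],s['opening'],s['wrist_force'],s['t'])
n=np.array([-.1961,.9806]);u=np.array([.9806,.1961]);o=np.array([.5325,-.1003])
print('tcp u,n mm',1e3*(p[:2]-o)@u,1e3*(p[:2]-o)@n)
import sys
if len(sys.argv)>1: cv2.imwrite(f'pics/{sys.argv[1]}.png',f['img'][:,:,::-1])
E
python3 gap.py wc2
```

```text
[ 0.674  -0.042   0.0365] [-3.138   0.0001 -1.3727] 0.047703744759028305 [-0.8067  0.28    5.7174] 12.8167
tcp u,n mm 150.22391396432573 29.424519553887485
```

Request:
jog_arm(plan=[{"xyz": [0.2,-1,0],"turn": 0,"jaw": -0.2},{"xyz": [0.4,-2,0],"turn": 0,"jaw": -0.2},{"xyz": [0.6,-3,0],"turn": 0,"jaw": -0.2},{"xyz": [0.7,-3.5,0],"turn": 0,"jaw": -0.2},{"xyz": [0.7,-3.5,0],"turn": 0,"jaw": -0.2},{"xyz": [0.7,-3.5,0],"turn": 0,"jaw": -0.2}])

```text
t: 13.32
position: [0.6741, -0.0423, 0.0365]
orientation: [-3.139, 0.004, -1.371]
wrist_force: [-2.8, 4.9, 9.4]
opening: 0.0475
```

```bash
python3 gap.py wc3
```

```text
[ 0.6741 -0.0423  0.0365] [-3.1389  0.0042 -1.3711] 0.04790715146745705 [-1.3212  5.3503  8.1748] 13.3667
tcp u,n mm 150.2255027797889 29.105378099948904
```

View pics/wc3.png

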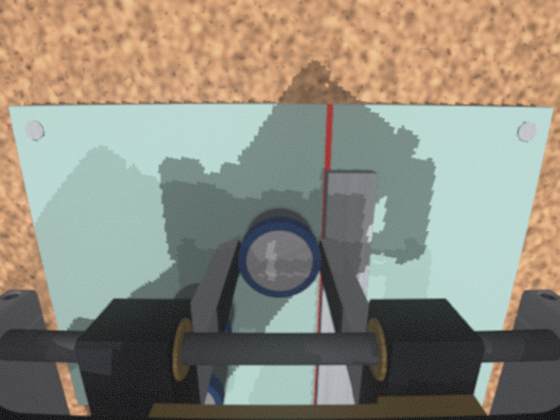

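Jar c is held, with its lid centred near (280,256) and its right rim at column 321. The blade's left edge is at about column 324, so it may already be in contact. I'll measure it.

Run:
```python
from m2 import *
f=grab('wrist');i=f['img'].astype(int)
H=hsv(f);b=(H[...,0]>100)&(H[...,0]<130)&(H[...,1]>90)&(H[...,2]>40);b[:205]=0;b[300:]=0;b[:,:236]=0;b[:,325:]=0
h=cv2.convexHull(big(b)[0]);(cu,cv_),ax,_=cv2.fitEllipse(h);print('lid',cu,cv_,ax,h[:,0].min(0),h[:,0].max(0))
r=redline(f);P=[(np.flatnonzero(r[v])[[0,-1]],v) for v in range(110,235,6) if r[v].any()]
print([(v,a.tolist()) for a,v in P])
top=[(a.mean(),v) for a,v in P if v<165];L=fit(cast(f,top,.016));left=fit(cast(f,[(a[0]-.5,v) for a,v in P if v<235],.016));rt=fit(cast(f,[(a[1]+.5,v) for a,v in P if v>175],.016))
u=np.array([.9806,.1961]);n=np.array([-.1961,.9806])
for z in (.05,.046): 
    p=cast(f,[(cu,cv_)],z)[0,:2];print(z,p,'jar n from line left edge-2:',1e3*((p-left[0])@n)+2,' from blade bottom edge',1e3*((p-rt[0])@n), 'yaws',left[1],rt[1])
print(cast(f,[(336,172),(376,172)],.028))
print(i[215,300:345].tolist())
```

```text
lid 278.8551330566406 256.81024169921875 (79.04264068603516, 82.78985595703125) [238 217] [321 296]
[(110, [327, 332]), (116, [327, 332]), (122, [327, 331]), (128, [326, 331]), (134, [326, 331]), (140, [326, 330]), (146, [326, 330]), (152, [325, 330]), (158, [325, 330]), (164, [325, 329]), (170, [325, 325]), (176, [325, 325]), (182, [324, 325]), (188, [324, 324]), (194, [324, 324]), (206, [323, 323]), (212, [323, 323]), (218, [323, 323]), (230, [322, 322])]
0.05 [ 0.6761 -0.041 ] jar n from line left edge-2: 30.60549256747846  from blade bottom edge 29.39407004352089 yaws 0.1988797457227809 0.18731813212687515
0.046 [ 0.6742 -0.0414] jar n from line left edge-2: 30.622350416933756  from blade bottom edge 29.410927892976186 yaws 0.1988797457227809 0.18731813212687515
[[ 0.7271 -0.0655  0.028 ]
 [ 0.732  -0.0891  0.028 ]]
[[79, 80, 84], [85, 93, 91], [93, 102, 103], [95, 105, 106], [94, 107, 106], [98, 112, 110], [98, 111, 109], [100, 114, 109], [95, 112, 108], [101, 115, 112], [100, 115, 112], [96, 113, 107], [94, 109, 107], [98, 112, 108], [94, 110, 108], [97, 111, 110], [94, 110, 106], [98, 112, 109], [94, 111, 106], [100, 116, 112], [100, 115, 112], [103, 103, 97], [108, 75, 76], [107, 60, 59], [88, 64, 64], [73, 72, 73], [86, 85, 88], [92, 97, 99], [102, 103, 108], [104, 104, 106], [103, 106, 108], [100, 101, 105], [103, 101, 107], [103, 106, 108], [98, 101, 101], [104, 108, 110], [95, 99, 103], [100, 102, 105], [108, 108, 111], [100, 100, 105], [101, 105, 106], [99, 99, 104], [103, 105, 107], [100, 100, 103], [95, 99, 101]]
```

Request:
jog_arm(plan=[{"xyz": [0,0,1],"turn": 0,"jaw": -0.2},{"xyz": [0,0,2],"turn": 0,"jaw": -0.2},{"xyz": [0,0,3],"turn": 0,"jaw": -0.2},{"xyz": [0,0,3],"turn": 0,"jaw": -0.2},{"xyz": [0,0,3],"turn": 0,"jaw": -0.2}])

```text
t: 13.83
position: [0.6729, -0.0463, 0.0373]
orientation: [3.141, -0.0, -1.373]
wrist_force: [-0.5, -0.1, -1.4]
opening: 0.0481
```

```bash
python3 gap.py
```

```text
[ 0.6729 -0.0463  0.0372] [ 3.1411 -0.0003 -1.3734] 0.04795602580227652 [-0.0187  0.0049 -1.6693] 13.8833
tcp u,n mm 148.2651864437183 25.439298777023065
```

Request:
jog_arm(plan=[{"xyz": [0.1,-0.5,0],"turn": 0,"jaw": -0.2},{"xyz": [0.2,-1,0],"turn": 0,"jaw": -0.2},{"xyz": [0.3,-1.5,-0.3],"turn": 0,"jaw": -0.2},{"xyz": [0.4,-2,-0.5],"turn": 0,"jaw": -0.2},{"xyz": [0.4,-2,-0.5],"turn": 0,"jaw": -0.2},{"xyz": [0.4,-2,-0.5],"turn": 0,"jaw": -0.2}])

```text
t: 14.38
position: [0.6734, -0.0476, 0.0369]
orientation: [3.141, 0.0, -1.373]
wrist_force: [-1.2, 0.2, -0.7]
opening: 0.0477
```

```bash
python3 gap.py
```

```text
[ 0.6734 -0.0476  0.0368] [ 3.1413  0.0004 -1.3729] 0.0476707004538035 [ 0.2715  0.314  -2.0906] 14.4333
tcp u,n mm 148.46512678624606 24.058165270151434
```

Request:
jog_arm(plan=[{"xyz": [0.1,-0.5,0],"turn": 0,"jaw": -0.2},{"xyz": [0.2,-1,0],"turn": 0,"jaw": -0.2},{"xyz": [0.3,-1.5,0],"turn": 0,"jaw": -0.2},{"xyz": [0.3,-1.5,0],"turn": 0,"jaw": -0.2},{"xyz": [0.3,-1.5,0],"turn": 0,"jaw": -0.2}])

```text
t: 14.85
position: [0.6735, -0.0481, 0.0369]
orientation: [3.141, 0.002, -1.372]
wrist_force: [-1.1, 3.5, -0.3]
opening: 0.0476
```

```bash
python3 gap.py
```

```text
[ 0.6735 -0.0483  0.0369] [ 3.1411  0.0014 -1.3725] 0.04775828442828615 [-2.05    4.4265 -0.4536] 14.9
tcp u,n mm 148.4360057812737 23.308201561399294
```

Request:
jog_arm(plan=[{"xyz": [-0.2,1,0],"turn": 0,"jaw": -0.2},{"xyz": [-0.2,1,-0.5],"turn": 0,"jaw": -0.2},{"xyz": [-0.2,1,-0.5],"turn": 0,"jaw": 0.5},{"xyz": [-0.2,1,-0.5],"turn": 0,"jaw": 0.5},{"xyz": [-0.2,1,-0.5],"turn": 0,"jaw": 0.5},{"xyz": [-0.2,1,-0.5],"turn": 0,"jaw": 0.5},{"xyz": [0,1,30],"turn": 0,"jaw": 0.5},{"xyz": [0,1,60],"turn": 0,"jaw": 0.5},{"xyz": [-30,25,60],"turn": 0,"jaw": 0.5},{"xyz": [-66,51,60],"turn": 0,"jaw": 0.5},{"xyz": [-66,51,60],"turn": 0,"jaw": 0.5}])

```text
t: 15.82
position: [0.6002, 0.007, 0.0962]
orientation: [3.134, 0.007, -1.37]
wrist_force: [-0.8, 0.6, -2.1]
opening: 0.0706
```

```bash
python3 gap.py wb
python3 - <<'E'
from jars import *
f=grab('wrist');n=np.array([-.1961,.9806]);u=np.array([.9806,.1961]);o=np.array([.5325,-.1003])
for j in jars(f):
    p=cast(f,[j[:2]],.05)[0,:2]; print(np.round(j,1),p,'u,n',1e3*(p-o)@u,1e3*(p-o)@n)
E
```

```text
[0.6036 0.0052 0.0967] [ 3.1375  0.0037 -1.3698] 0.07073476658668248 [ 0.1806 -0.4667  0.6908] 15.8667
tcp u,n mm 90.41575491660043 89.53563277526158
[373.2 146.3  65.8  69.4] [ 0.674  -0.0471] u,n 149.20834388583273 24.375281586649614
[286.5 216.   61.3  61.9] [0.6109 0.0021] u,n 96.99032531551273 84.98600118647632
[277.2 278.7  55.2  58.4] [ 0.5577 -0.0016] u,n 44.03598771292792 91.86423255819219
```

Request:
jog_arm(plan=[{"xyz": [3,1,-30],"turn": 0,"jaw": 0.5},{"xyz": [3,1,-60],"turn": 0,"jaw": 0.5},{"xyz": [3,1,-60],"turn": 0,"jaw": 0.5},{"xyz": [3,1,-60],"turn": 0,"jaw": -0.2},{"xyz": [3,1,-60],"turn": 0,"jaw": -0.2},{"xyz": [3,1,-60],"turn": 0,"jaw": -0.2},{"xyz": [3,1,-59],"turn": 0,"jaw": -0.2},{"xyz": [3,1,-58],"turn": 0,"jaw": -0.2},{"xyz": [3,1,-57],"turn": 0,"jaw": -0.2},{"xyz": [5,-9,-57],"turn": 0,"jaw": -0.2},{"xyz": [7,-19,-57],"turn": 0,"jaw": -0.2},{"xyz": [9,-29,-57],"turn": 0,"jaw": -0.2},{"xyz": [11,-39,-57],"turn": 0,"jaw": -0.2},{"xyz": [13,-47,-57],"turn": 0,"jaw": -0.2},{"xyz": [14,-53,-57],"turn": 0,"jaw": -0.2},{"xyz": [14,-53,-57],"turn": 0,"jaw": -0.2},{"xyz": [14,-53,-57],"turn": 0,"jaw": -0.2}])

```text
t: 17.33
position: [0.6217, -0.0518, 0.0398]
orientation: [3.141, 0.0, -1.374]
wrist_force: [0.1, 0.2, -1.5]
opening: 0.0479
```

```bash
python3 gap.py
```

```text
[ 0.6217 -0.051   0.0398] [ 3.1414  0.0008 -1.373 ] 0.047718644581230915 [-0.1656 -0.3054 -1.1575] 17.3833
tcp u,n mm 97.0985745642359 30.891424288000014
```

Request:
jog_arm(plan=[{"xyz": [0.4,-2,0],"turn": 0,"jaw": -0.2},{"xyz": [0.8,-4,-0.3],"turn": 0,"jaw": -0.2},{"xyz": [1.1,-5.5,-0.5],"turn": 0,"jaw": -0.2},{"xyz": [1.3,-6.5,-0.5],"turn": 0,"jaw": -0.2},{"xyz": [1.4,-7.2,-0.5],"turn": 0,"jaw": -0.2},{"xyz": [1.4,-7.2,-0.5],"turn": 0,"jaw": -0.2},{"xyz": [1.4,-7.2,-0.5],"turn": 0,"jaw": -0.2}])

```text
t: 17.97
position: [0.6232, -0.0581, 0.0395]
orientation: [3.142, 0.001, -1.373]
wrist_force: [0.3, 1.0, -0.4]
opening: 0.0473
```

```bash
python3 gap.py
```

```text
[ 0.6231 -0.0581  0.0395] [ 3.1415  0.0005 -1.3727] 0.04773835906054716 [-0.3656  1.2135 -1.4466] 18.0167
tcp u,n mm 97.15925152361972 23.569946719061075
```

Request:
jog_arm(plan=[{"xyz": [0.1,-0.5,0],"turn": 0,"jaw": -0.2},{"xyz": [0.2,-1,0],"turn": 0,"jaw": -0.2},{"xyz": [0.2,-1,0],"turn": 0,"jaw": -0.2},{"xyz": [0.2,-1,0],"turn": 0,"jaw": -0.2}])

```text
t: 18.35
position: [0.6232, -0.0583, 0.0395]
orientation: [3.141, 0.002, -1.372]
wrist_force: [-1.2, 4.6, 0.9]
opening: 0.0475
```

```bash
python3 gap.py
```

```text
[ 0.6232 -0.0582  0.0395] [ 3.1414  0.0017 -1.3723] 0.04746737723346197 [-0.7117  5.2003  0.4938] 18.4
tcp u,n mm 97.19750386088444 23.456646361376
```

Request:
jog_arm(plan=[{"xyz": [-0.2,1.2,0],"turn": 0,"jaw": -0.2},{"xyz": [-0.2,1.2,-0.5],"turn": 0,"jaw": -0.2},{"xyz": [-0.2,1.2,-0.5],"turn": 0,"jaw": 0.5},{"xyz": [-0.2,1.2,-0.5],"turn": 0,"jaw": 0.5},{"xyz": [-0.2,1.2,-0.5],"turn": 0,"jaw": 0.5},{"xyz": [-0.2,1.2,-0.5],"turn": 0,"jaw": 0.5},{"xyz": [0,1,30],"turn": 0,"jaw": 0.5},{"xyz": [0,1,55],"turn": 0,"jaw": 0.5},{"xyz": [-30,28,55],"turn": 0,"jaw": 0.5},{"xyz": [-65.5,58,55],"turn": 0,"jaw": 0.5},{"xyz": [-65.5,58,55],"turn": 0,"jaw": 0.5},{"xyz": [-65.5,58,55],"turn": 0,"jaw": 0.5}])

```text
t: 19.4
position: [0.5558, 0.0007, 0.0945]
orientation: [3.14, 0.002, -1.37]
wrist_force: [1.0, -0.4, 0.5]
opening: 0.0707
```

```bash
python3 gap.py wa
python3 - <<'E'
from jars import *
f=grab('wrist');n=np.array([-.1961,.9806]);u=np.array([.9806,.1961]);o=np.array([.5325,-.1003])
for j in jars(f):
    p=cast(f,[j[:2]],.05)[0,:2]; print(np.round(j,1),p,'u,n',1e3*(p-o)@u,1e3*(p-o)@n)
E
```

```text
[ 0.5579 -0.0011  0.0947] [-3.141  -0.0003 -1.3716] 0.07081047048736908 [ 0.6965 -0.6832 -0.4649] 19.45
tcp u,n mm 44.38087971238406 92.27096688544275
[382.6  77.9  70.4  77.2] [ 0.6733 -0.0472] u,n 148.49589013730406 24.455875083927193
[375.4 158.4  65.1  68.7] [ 0.6207 -0.0573] u,n 94.8786139575076 24.857754929136856
[279.8 226.7  60.2  61.6] [ 0.5568 -0.0011] u,n 43.33002443790367 92.50662024629622
```

Request:
jog_arm(plan=[{"xyz": [-1,0,-30],"turn": 0,"jaw": 0.5},{"xyz": [-1,0,-58],"turn": 0,"jaw": 0.5},{"xyz": [-1,0,-58],"turn": 0,"jaw": 0.5},{"xyz": [-1,0,-58],"turn": 0,"jaw": -0.2},{"xyz": [-1,0,-58],"turn": 0,"jaw": -0.2},{"xyz": [-1,0,-58],"turn": 0,"jaw": -0.2},{"xyz": [-1,0,-57],"turn": 0,"jaw": -0.2},{"xyz": [-1,0,-56],"turn": 0,"jaw": -0.2},{"xyz": [-1,0,-55],"turn": 0,"jaw": -0.2},{"xyz": [1,-10,-55],"turn": 0,"jaw": -0.2},{"xyz": [3,-20,-55],"turn": 0,"jaw": -0.2},{"xyz": [5,-30,-55],"turn": 0,"jaw": -0.2},{"xyz": [7,-40,-55],"turn": 0,"jaw": -0.2},{"xyz": [9,-50,-55],"turn": 0,"jaw": -0.2},{"xyz": [11,-60,-55],"turn": 0,"jaw": -0.2},{"xyz": [11,-60,-55],"turn": 0,"jaw": -0.2},{"xyz": [11,-60,-55],"turn": 0,"jaw": -0.2}])

```text
t: 20.92
position: [0.5689, -0.0627, 0.0394]
orientation: [3.142, -0.0, -1.375]
wrist_force: [-1.8, 0.8, -1.1]
opening: 0.0476
```

```bash
python3 gap.py
```

```text
[ 0.5687 -0.0615  0.0393] [ 3.1413  0.0006 -1.3735] 0.04769226072314108 [ 0.4206  0.2292 -1.055 ] 20.9667
tcp u,n mm 43.1148454470147 30.90222614410576
```

Request:
jog_arm(plan=[{"xyz": [0.4,-2,0],"turn": 0,"jaw": -0.2},{"xyz": [0.8,-4,-0.3],"turn": 0,"jaw": -0.2},{"xyz": [1.1,-5.5,-0.5],"turn": 0,"jaw": -0.2},{"xyz": [1.3,-6.5,-0.5],"turn": 0,"jaw": -0.2},{"xyz": [1.4,-7.2,-0.5],"turn": 0,"jaw": -0.2},{"xyz": [1.4,-7.2,-0.5],"turn": 0,"jaw": -0.2},{"xyz": [1.4,-7.2,-0.5],"turn": 0,"jaw": -0.2}])

```text
t: 21.55
position: [0.5703, -0.0685, 0.039]
orientation: [-3.142, 0.0, -1.373]
wrist_force: [0.0, 0.4, -1.3]
opening: 0.0479
```

```bash
python3 gap.py
```

```text
[ 0.5703 -0.0685  0.039 ] [ 3.1416  0.0003 -1.3728] 0.047682866227582124 [-0.9643  0.2881 -0.8173] 21.6
tcp u,n mm 43.27780749864924 23.734828982447535
```

Request:
jog_arm(plan=[{"xyz": [0.1,-0.5,0],"turn": 0,"jaw": -0.2},{"xyz": [0.2,-1,0],"turn": 0,"jaw": -0.2},{"xyz": [0.3,-1.3,0],"turn": 0,"jaw": -0.2},{"xyz": [0.3,-1.3,0],"turn": 0,"jaw": -0.2},{"xyz": [0.3,-1.3,0],"turn": 0,"jaw": -0.2}])

```text
t: 22.02
position: [0.5703, -0.0687, 0.039]
orientation: [3.141, 0.002, -1.372]
wrist_force: [-1.1, 4.9, 2.2]
opening: 0.0481
```

```bash
python3 gap.py
```

```text
[ 0.5703 -0.0687  0.039 ] [ 3.1412  0.0019 -1.3723] 0.04800782471650574 [-1.236   5.3748  1.2711] 22.0667
tcp u,n mm 43.281741844244976 23.599973312482224
```

Request:
jog_arm(plan=[{"xyz": [-0.2,1.2,0],"turn": 0,"jaw": -0.2},{"xyz": [-0.2,1.2,-0.5],"turn": 0,"jaw": -0.2},{"xyz": [-0.2,1.2,-0.5],"turn": 0,"jaw": 0.5},{"xyz": [-0.2,1.2,-0.5],"turn": 0,"jaw": 0.5},{"xyz": [-0.2,1.2,-0.5],"turn": 0,"jaw": 0.5},{"xyz": [-0.2,1.2,-0.5],"turn": 0,"jaw": 0.5},{"xyz": [0,1,40],"turn": 0,"jaw": 0.5},{"xyz": [0,1,80],"turn": 0.12,"jaw": 0.5},{"xyz": [20,-20,91],"turn": 0.24,"jaw": 0},{"xyz": [40,-40,91],"turn": 0.36,"jaw": 0},{"xyz": [74,-70,91],"turn": 0.48,"jaw": 0},{"xyz": [74,-70,91],"turn": 0.6,"jaw": 0},{"xyz": [74,-70,91],"turn": 0.72,"jaw": 0},{"xyz": [74,-70,91],"turn": 0.84,"jaw": 0},{"xyz": [74,-70,91],"turn": 0.96,"jaw": 0},{"xyz": [74,-70,91],"turn": 1.08,"jaw": 0},{"xyz": [74,-70,91],"turn": 1.2,"jaw": 0},{"xyz": [74,-70,91],"turn": 1.32,"jaw": 0},{"xyz": [74,-70,91],"turn": 1.44,"jaw": 0},{"xyz": [74,-70,91],"turn": 1.571,"jaw": 0}])

```text
t: 23.73
position: [0.6445, -0.141, 0.1299]
orientation: [3.141, -0.0, 0.197]
wrist_force: [0.4, 0.4, -0.3]
opening: 0.047
```

Request:
jog_arm(plan=[{"xyz": [0,0,0],"turn": 0,"jaw": 0},{"xyz": [0,0,0],"turn": 0,"jaw": 0}])

```text
t: 23.9
position: [0.6445, -0.1408, 0.1299]
orientation: [3.141, -0.0, 0.188]
wrist_force: [0.6, -0.7, 0.7]
opening: 0.0469
```

```bash
python3 gap.py fin
python3 - <<'E'
from jars import *
f=grab('wrist');n=np.array([-.1961,.9806]);u=np.array([.9806,.1961]);o=np.array([.5325,-.1003])
cv2.imwrite('pics/finz.png',cv2.resize(f['img'][:300,:,::-1],(800,429),interpolation=cv2.INTER_CUBIC))
for j in jars(f):
    p=cast(f,[j[:2]],.05)[0,:2]; print(np.round(j,1),p,'u,n',1e3*(p-o)@u,1e3*(p-o)@n)
E
```

```text
[ 0.6445 -0.1406  0.1299] [3.1414 0.     0.1879] 0.047014478786537015 [-0.8738  0.0648 -0.1884] 23.95
tcp u,n mm 101.93107517531385 -61.52891922063427
[201.4 109.3  59.5  63.4] [ 0.567  -0.0678] u,n 40.2009988050538 25.11601828615333
[269.5 108.6  60.5  61.9] [ 0.6195 -0.0574] u,n 93.75101644935181 24.95808136096047
[337.8 108.3  59.5  62.7] [ 0.6721 -0.0471] u,n 147.32661476133427 24.83391366000801
```

View pics/finz.png

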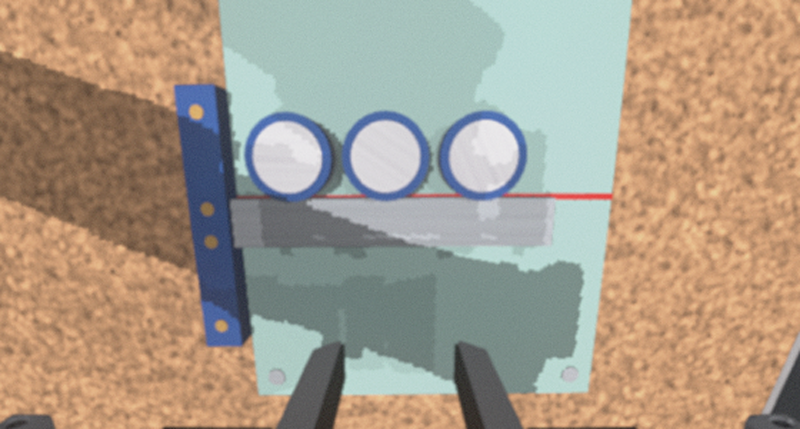

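The three jars stand side by side with lids at (288,156), (386,156) and (483,156), against the blade edge at row 197. A last close-up will check the square.

Request:
jog_arm(plan=[{"xyz": [32,15,0],"turn": 0.005,"jaw": -1},{"xyz": [63,29,-20],"turn": 0.009,"jaw": -1},{"xyz": [63,29,-50],"turn": 0.009,"jaw": -1},{"xyz": [63,29,-84],"turn": 0.009,"jaw": -1},{"xyz": [63,29,-84],"turn": 0.009,"jaw": -1},{"xyz": [63,29,-84],"turn": 0.009,"jaw": -1},{"xyz": [63,29,-84],"turn": 0.009,"jaw": -1}])

```text
t: 24.58
position: [0.7085, -0.1116, 0.0475]
orientation: [3.14, -0.002, 0.2]
wrist_force: [-0.3, 0.1, 1.0]
opening: 0.0034
```

```bash
python3 strip.py
python3 - <<'E'
from m2 import *
f=grab('wrist');i=f['img']
for c in (60,150,250,310,350): print(c,[tuple(x) for x in i[164:182,c].tolist()])
E
```

```text
[ 0.7092 -0.1117  0.0484] 24.6333
20 0.0 [] | 35 0.0 [] | 50 0.0 [] | 65 0.0 [] | 80 0.0 [] | 95 0.68 [169] | 110 1.06 [169] | 125 0.0 [] | 140 0.0 [] | 155 0.0 [] | 170 0.0 [] | 185 1.06 [169] | 200 1.11 [169] | 215 0.0 [] | 230 0.0 [] | 245 0.0 [] | 260 0.0 [] | 275 1.88 [168] | 290 1.82 [169] | 305 1.79 [169] | 320 2.03 [169] | 335 3.45 [169] | 350 3.4 [169] | 365 3.45 [169] | 
60 [(141, 139, 145), (146, 145, 149), (145, 145, 147), (145, 142, 146), (149, 147, 149), (146, 143, 148), (138, 135, 141), (110, 113, 130), (67, 77, 110), (47, 65, 103), (54, 69, 107), (58, 73, 110), (45, 64, 103), (43, 63, 98), (57, 72, 108), (72, 84, 113), (94, 102, 118), (113, 115, 121)]
150 [(121, 120, 124), (120, 118, 121), (122, 119, 124), (124, 120, 124), (119, 117, 122), (119, 120, 122), (116, 112, 119), (107, 110, 116), (81, 86, 104), (59, 68, 90), (50, 63, 89), (48, 60, 88), (60, 70, 93), (53, 63, 90), (49, 61, 90), (57, 67, 90), (81, 84, 98), (96, 100, 105)]
250 [(208, 206, 209), (209, 205, 211), (214, 209, 214), (210, 207, 211), (210, 208, 213), (210, 205, 210), (190, 189, 199), (152, 158, 183), (101, 117, 162), (79, 105, 157), (73, 96, 154), (76, 101, 158), (74, 98, 155), (71, 98, 153), (73, 100, 151), (105, 122, 160), (146, 153, 171), (166, 170, 178)]
310 [(165, 192, 185), (163, 192, 187), (160, 191, 186), (169, 179, 174), (191, 146, 141), (207, 94, 95), (200, 78, 75), (155, 78, 82), (111, 92, 95), (99, 106, 107), (134, 138, 145), (164, 165, 169), (167, 169, 176), (172, 176, 181), (169, 171, 176), (172, 173, 179), (173, 175, 179), (172, 175, 182)]
350 [(184, 215, 210), (181, 214, 207), (183, 216, 207), (189, 207, 200), (206, 165, 159), (219, 112, 105), (224, 84, 78), (225, 76, 74), (226, 78, 76), (222, 103, 100), (206, 153, 147), (191, 196, 189), (186, 215, 209), (185, 216, 210), (183, 215, 207), (185, 215, 211), (182, 211, 204), (182, 214, 208)]
```

Request:
jog_arm(plan=[{"xyz": [0,0,40],"turn": 0,"jaw": -1},{"xyz": [0,-10,80],"turn": 0,"jaw": -1},{"xyz": [-20,-20,120],"turn": 0,"jaw": -1},{"xyz": [-60,-30,155],"turn": 0,"jaw": -1},{"xyz": [-100,-30,155],"turn": 0,"jaw": -1},{"xyz": [-100,-30,155],"turn": 0,"jaw": -1},{"xyz": [-100,-30,155],"turn": 0,"jaw": -1},{"xyz": [-100,-30,155],"turn": 0,"jaw": -1}])

```text
t: 25.35
position: [0.6087, -0.1416, 0.2038]
orientation: [3.14, -0.005, 0.2]
wrist_force: [-0.2, -0.2, 0.3]
opening: 0.0006
```

```bash
python3 gap.py last
python3 - <<'E'
from m2 import *
f=grab('wrist')
# gap between stock face and board, scan pixel rows near the stock's two ends
i=f['img'];H=hsv(f)
cv2.imwrite('pics/lastz.png',cv2.resize(i[60:260,170:290,::-1],(360,600),interpolation=cv2.INTER_CUBIC))
E
```

```text
[ 0.6092 -0.1411  0.2028] [ 3.1405 -0.0039  0.2008] 0.0005879767248021938 [ 0.6457 -0.121  -0.1527] 25.4
tcp u,n mm 67.24303198186024 -55.03188647989302
```

View pics/lastz.png

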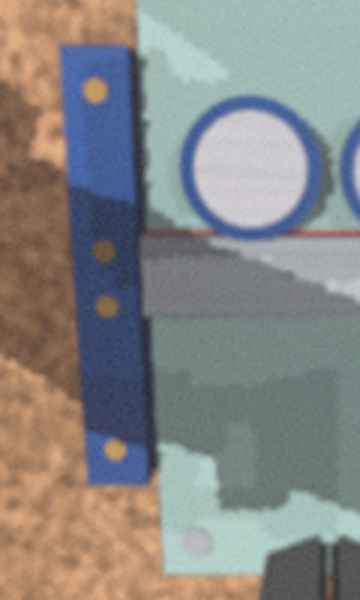

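In the crop the stock runs from (62,45) to (150,485). It meets the board at the top, but there may be a sub-millimetre gap at the lower end, near column 155. I'll press that end gently.

Request:
jog_arm(plan=[{"xyz": [-40,-10,0],"turn": 0,"jaw": -1},{"xyz": [-80,-20,0],"turn": 0,"jaw": -1},{"xyz": [-110,-27,-30],"turn": 0,"jaw": -1},{"xyz": [-110,-27,-60],"turn": 0,"jaw": -1},{"xyz": [-110,-27,-90],"turn": 0,"jaw": -1},{"xyz": [-110,-27,-120],"turn": 0,"jaw": -1},{"xyz": [-110,-27,-150],"turn": 0,"jaw": -1},{"xyz": [-110,-27,-175],"turn": 0,"jaw": -1},{"xyz": [-110,-27,-186],"turn": 0,"jaw": -1},{"xyz": [-110,-27,-186],"turn": 0,"jaw": -1},{"xyz": [-107,-26.4,-186],"turn": 0,"jaw": -1},{"xyz": [-104,-25.8,-186],"turn": 0,"jaw": -1},{"xyz": [-102,-25.4,-186],"turn": 0,"jaw": -1},{"xyz": [-101,-25.2,-186],"turn": 0,"jaw": -1},{"xyz": [-100,-25,-186],"turn": 0,"jaw": -1},{"xyz": [-100,-25,-186],"turn": 0,"jaw": -1}])

```text
t: 26.78
position: [0.5069, -0.1665, 0.0156]
orientation: [3.141, 0.001, 0.2]
wrist_force: [-2.9, -0.8, 1.9]
opening: 0.0004
```

Request:
jog_arm(plan=[{"xyz": [1,0.2,0],"turn": 0,"jaw": -1},{"xyz": [2,0.4,0],"turn": 0,"jaw": -1},{"xyz": [3,0.6,0],"turn": 0,"jaw": -1},{"xyz": [3,0.6,0],"turn": 0,"jaw": -1},{"xyz": [3,0.6,0],"turn": 0,"jaw": -1}])

```text
t: 27.2
position: [0.5068, -0.1661, 0.015]
orientation: [-3.14, 0.006, 0.2]
wrist_force: [-7.8, -2.3, 6.2]
opening: 0.0002
```

It didn't move under about 8 N, so the stock is hard against the board. I'll back off, check once more and hand in.

Request:
jog_arm(plan=[{"xyz": [-15,-3,0],"turn": 0,"jaw": -1},{"xyz": [-15,-3,0],"turn": 0,"jaw": -1},{"xyz": [-15,-3,40],"turn": 0,"jaw": -1},{"xyz": [-15,-3,80],"turn": 0,"jaw": -1},{"xyz": [0,0,120],"turn": 0,"jaw": -1},{"xyz": [40,5,160],"turn": 0,"jaw": -1},{"xyz": [80,15,186],"turn": 0,"jaw": -1},{"xyz": [97,24,186],"turn": 0,"jaw": -1},{"xyz": [97,24,186],"turn": 0,"jaw": -1},{"xyz": [97,24,186],"turn": 0,"jaw": -1}])

```text
t: 28.03
position: [0.611, -0.1392, 0.2021]
orientation: [3.141, -0.005, 0.205]
wrist_force: [-0.5, 0.2, -0.2]
opening: 0.0009
```

Run:
```python
from jars import *
f=grab('wrist');n=np.array([-.1961,.9806]);u=np.array([.9806,.1961]);o=np.array([.5325,-.1003])
J=jars(f)
for j in J:
    p=cast(f,[j[:2]],.05)[0,:2]; print(np.round(j,1),p,'u,n',1e3*(p-o)@u,1e3*(p-o)@n)
print(sense()['wrist_force'],sense()['t'])
if len(J)==3: ticket.job_done()
```

```text
[356.1 118.5  45.8  48.3] [ 0.6707 -0.0473] u,n 145.9067940852426 24.83369885554872
[250.6 117.2  46.2  47.7] [ 0.566 -0.068] u,n 39.17760710508943 25.087978428851006
[303.7 117.8  45.8  47.2] [ 0.6186 -0.0577] u,n 92.74578926255812 24.947688897720397
[-0.7538 -0.5443 -0.4874] 28.0833
the job is handed in; nothing more can be done
```

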